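Push the stuck stopper out of the sleeve onto the scale tray

ROBOT

A 6-joint arm with a two-finger parallel gripper is mounted at the origin on the work surface. World frame = base frame: x ahead of the robot, y to its left, z up, the work surface at z = 0. Lengths are in m, angles in rad, forces in N, time in s.
With the tool pointing down it reaches from about 0.35 to 0.975 m from the base axis. Payload 4.9 kg.
Tool frame: the origin (TCP) lies midway between the tips of the shut fingers; the grasp point (between the pads) lies 19 mm behind it; z points along the fingers, y is the line along which they close (so a half turn about z gives the same grasp; the last joint's range is limited). The gripper opens to 85 mm and grips with 20 to 120 N. Pads are 22 mm wide; open, the fingers measure 114 mm over their backs; the gripper's body (76 mm by 85 mm) begins 54 mm behind the grasp point. The pads swing forward as they close: fully open they stand 13 mm farther back than shut.
Start: joints at [1.14, 0.053, 1.613, -0, 1.476, -0.119], TCP at [0.192, 0.595, 0.192] pointing down, gripper open.
Joint ranges: [-3.01, 3.01], [-1.01, 2.22], [0.06, 2.58], [-1.02, 4.17], [0.09, 2.62], [-3.14, 3.14]. Speed limits (rad/s): [2.57, 2.57, 3.14, 3.14, 3.14, 3.14].

INTERFACE

Orientations are given as a rotation vector (axis times angle).
In Python, from station import ctrl, optics, job gives the robot as it stands.
- The arm moves only by the shell command python3 -m jog 'ROWS' [OPENING] [FORCE]. ROWS is JSON, a list of rows, each a list of 2 entries, a list of its own where there are three numbers: the shift along the tool's x, y, z in m, then the turn, a rotation vector about the tool's x, y, z in rad. A call has 1 to 5 rows; each row is the pose to reach, as a shift and turn from the pose commanded when the call began, along the tool's axes at that moment; what a row does not reach only later rows make up. A row lasts 1/10 s, in which the tool goes at most 50 mm and 8.59 degrees, less where a joint would pass 70% of its speed; a pose out of reach is approached as far as the arm can. A call with a gripper value outside its range is refused whole. OPENING is the opening, from 0 (shut) to 1 (fully open), set as the call begins (- or left out, the last holds). The fingers move at their own pace and stop on an object; FORCE is the grip in N (left out, the last holds). Time passes only in rows, so rows that repeat a pose let the fingers close. It gives the time, the measured TCP pose, the force, the opening and the grip force at its end, in the units of the state.
- ctrl.get_obs(): the state, without advancing time (a new reading comes with each control period).
- optics.get_image(name): name is "scene" or "top" or "wrist"; returns a dict with "image" (384x512x3 uint8, blue, green, red), "fx", "fy", "cx", "cy" (pixels), "D" ([k1, k2, p1, p2, k3] as OpenCV has them; the pictures are not rectified), "rvec" (rotation vector, rad) and "tvec" (3), from world to camera coordinates, as OpenCV has them; the wrist camera has in their place "mount" (4x4, takes a point from camera to tool coordinates, whose origin is the TCP and whose axes are the flange's). Camera axes: x right, y down, z forward; pixel columns grow to the right and rows downward; lengths in m; the calibration is good to about 2 mm. A picture is of the moment at which its call begins: read the wrist's pose just before it. There is no depth.
- job.finish_job(): hands the job in; it is judged then, once.
The state is a dict: "t": time; "q": joint angles; "dq": joint speeds; "effort": joint torques, N m; "tool_pos": TCP position; "tool_rot": TCP orientation; "contact_force": force on the tool from outside, world axes, zero at the start; "wrist_torque": the same for the moment, N m; "opening": finger opening in m; "grip_force": force on a finger pad.
Only numpy, scipy, OpenCV 4.12 (cv2) and the standard library are available. Lean on these libraries where they do the work, as an engineer would, in place of code of your own. Each camera call takes 0.05 s, during which the arm holds its last target. There are 200 camera calls.

TASK

An orange stopper is stuck in the clear sleeve above the white scale tray. Take the wooden push rod with the blue collar out of its block, push the stopper out through the bottom of the sleeve so that it lands in the tray, and leave the rod hanging in the sleeve with its collar resting on the sleeve's rim. Do not disturb the glass jar.

Things in the scene. Friction and masses are not known exactly. Their poses are not given: they have to be found in the camera images.
- rod_grip (a point): Centre of the push rod's wooden grip (26 mm thick, 60 mm long). The rod stands upright, hanging loosely by its collar in a dark wooden block 80 mm cubed, and lifts straight up. Below the grip: blue collar 56 mm wide, 8 mm thick, its top 30 mm below this point; then a shank 18 mm thick, 70 mm long, round-ended, ending 108 mm below this point. 120 g. z is up along the rod.
- sleeve_mouth (a point): Centre of the rim of the fixed clear upright sleeve, 145 mm above the board; 60 mm long, bore 34, outside 44, open below; post on its -x side, lower than the rim. Sprung balls 40 mm down hold the stopper; pushing it past takes 5 to 15 N. Tray 130 mm square below, floor 121 mm under this point, sides along x and y. With the collar seated, rod_grip is 38 mm above this point, the shank 10 mm out.
- stopper_center (a point): Centre of the orange plastic stopper, 31 mm in diameter, 24 mm high, tapered at its lower end, 30 g. It starts upright, stuck in the sleeve, its top 19 mm below the rim.
- jar: Bystander: glass jar with a steel screw lid, about 68 mm in diameter and 110 mm high, loose on the board; origin at the centre of its underside. Also standing by, each lower than 150 mm: a stack of red cups, and a yellow spring clamp that grips an upright grey thermometer case.
Not all that is in view belongs to the job. Of the things that look like the part that bears rod_grip, the larger one is meant. There is more than one size of the part that bears sleeve_mouth; the job needs the smaller.

How it is judged:
By the outcome, as a careful person would: the job done as asked, in the order asked, and still so for the second after the job is handed in, with the robot touching nothing.
It also fails if it takes over 40 s, if anything falls off the work surface, if the arm or the gripper's body presses on something with over 40 N, if the wrist force passes 120 N, or if a joint passes its speed limit or range.

## Working session

There is one attempt and no reset: what is moved stays moved. The work goes in short steps, Python scripts to look and compute and a shell command to move; the robot and the scene stay as the last step left them, time stands still between calls to the robot, and variables do not carry over. Pictures are saved under pics/ and viewed, at most 10 in all, crops included, and the job is handed in when it is done.

```bash
ls; mkdir -p pics
python3 - <<'E'
from station import ctrl, optics
import cv2,numpy as np,pickle
o=ctrl.get_obs();print({k:np.round(v,3).tolist() for k,v in o.items()})
d={}
for n in("scene","top"):
    d[n]=optics.get_image(n);cv2.imwrite(f"pics/{n}0.png",d[n]["image"])
    print(n,{k:np.round(v,3).tolist() for k,v in d[n].items() if k!="image"})
pickle.dump(d,open("d0.pkl","wb"))
E
```

```text
pics
{'t': 0.0, 'q': [1.14, 0.053, 1.614, 0.0, 1.476, -0.119], 'dq': [0.001, -0.002, 0.0, -0.001, -0.001, -0.001], 'effort': [0.0, -39.368, -37.017, -0.0, 0.007, 0.0], 'tool_pos': [0.191, 0.594, 0.191], 'tool_rot': [-0.488, -3.103, 0.003], 'contact_force': [-1.227, -0.899, 0.507], 'wrist_torque': [-0.024, -0.046, 0.005], 'grip_force': 0.0, 'opening': 0.086}
scene {'fx': 432.926, 'fy': 432.926, 'cx': 253.311, 'cy': 193.261, 'D': [-0.066, 0.0, 0.0, 0.0, 0.0], 'rvec': [0.695, 2.424, -1.362], 'tvec': [0.409, -0.038, 1.458]}
top {'fx': 488.537, 'fy': 488.537, 'cx': 263.868, 'cy': 191.251, 'D': [0.066, 0.0, 0.0, 0.0, 0.0], 'rvec': [2.145, -2.15, 0.147], 'tvec': [0.042, 0.494, 1.35]}
```

View pics/scene0.png

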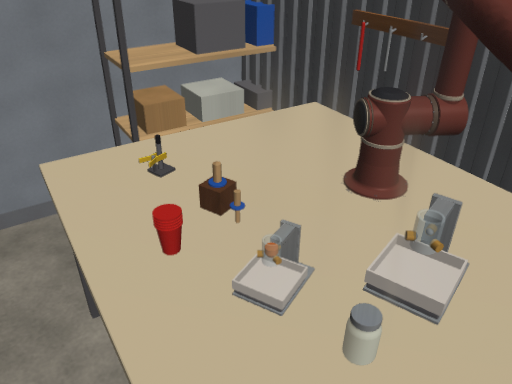

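View pics/top0.png

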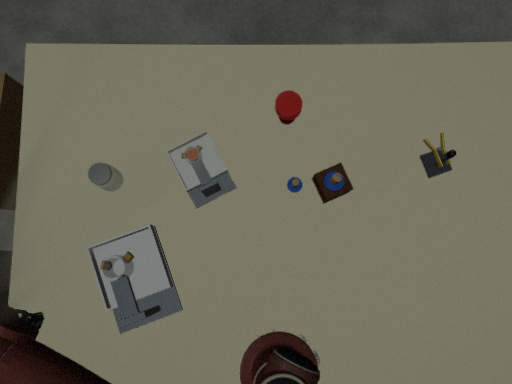

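Rods: the large one stands in the dark block at scene (217,175) / top (335,180). The small one, a look-alike, is at scene (237,205) / top (295,184). Sleeves: the small one, holding the orange stopper, is at scene (272,247) / top (193,153). The larger one is at scene (430,228) / top (118,267). The job needs the rod in the block and the small sleeve. I'll confirm both in one crop.

```bash
cat > h.py <<'E'
import cv2,numpy as np
def K(c): return np.array([[c["fx"],0,c["cx"]],[0,c["fy"],c["cy"]],[0,0,1.]])
def extr(c,o=None):
    "world->camera R,t"
    if "mount" not in c: return cv2.Rodrigues(np.array(c["rvec"],float))[0],np.array(c["tvec"],float).ravel()
    T=np.eye(4);T[:3,:3]=cv2.Rodrigues(np.array(o["tool_rot"],float))[0];T[:3,3]=o["tool_pos"]
    M=np.linalg.inv(T@np.array(c["mount"]));return M[:3,:3],M[:3,3]
def und(c,p): return cv2.undistortPoints(np.array([[p]],float),K(c),np.array(c["D"],float)).ravel()
def proj(c,P,o=None):
    R,t=extr(c,o);return cv2.projectPoints(np.array(P,float).reshape(-1,3),cv2.Rodrigues(R)[0],t,K(c),np.array(c["D"],float))[0].reshape(-1,2)
def at_z(c,p,z,o=None):
    R,t=extr(c,o);C=-R.T@t;d=R.T@np.r_[und(c,p),1];return C+d*(z-C[2])/d[2]
def tri(c1,p1,c2,p2):
    P=[np.c_[extr(c)] if 0 else np.column_stack(extr(c)) for c in(c1,c2)]
    X=cv2.triangulatePoints(P[0],P[1],und(c1,p1),und(c2,p2)).ravel();return X[:3]/X[3]
E
python3 - <<'E'
from h import *
import pickle
d=pickle.load(open("d0.pkl","rb"));s,t=d["scene"],d["top"]
for n,a,b in[("bigrod top",(217,164),(338,177)),("smallrod top",(238,191),(296,182)),("rim",(272,240),(193,153)),("bigrim",(431,218),(118,267)),("jar lid",(366,316),(100,174))]:
    print(n,tri(s,a,t,b).round(3))
r=lambda im,x,y,w,h,k:cv2.resize(im[y:y+h,x:x+w],None,fx=k,fy=k,interpolation=cv2.INTER_CUBIC)
A=r(s["image"],190,150,130,150,4)[:, :400]; A=r(s["image"],195,150,115,150,4)[:,:460]
B=r(t["image"],160,125,85,75,4)
C=r(t["image"],280,150,85,75,4)
cv2.imwrite("pics/crop.png",np.hstack([A,np.vstack([B,C])]))
E
```

```text
bigrod top [ 0.514 -0.153  0.141]
smallrod top [ 0.508 -0.045  0.102]
rim [0.58  0.229 0.138]
bigrim [0.282 0.402 0.189]
jar lid [0.532 0.482 0.101]
```

View pics/crop.png

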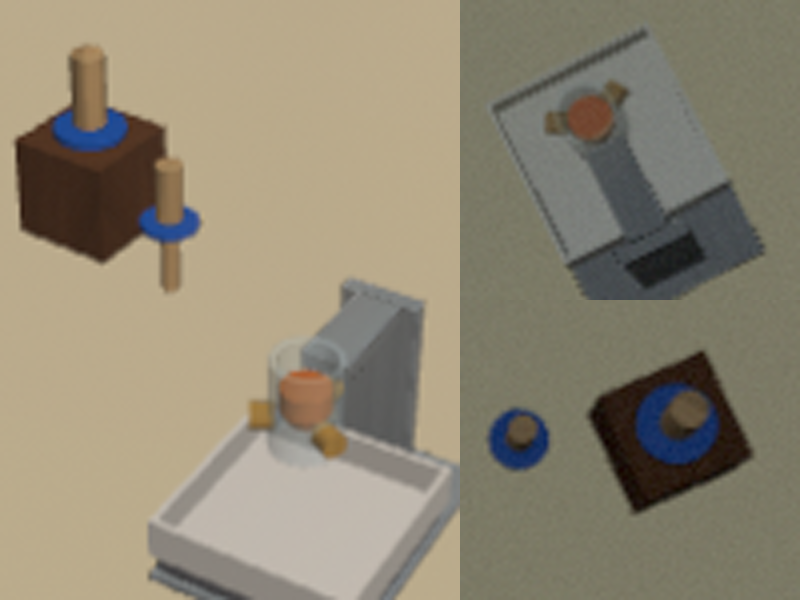

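Confirmed: the rod in the block has the larger collar and grip, and the small sleeve holds the stopper. The rod top triangulates to z≈0.14 (0.148 expected) and the rim to 0.138 (0.145 expected), so both are plausible. Next I'll refine at known heights and compute the transit.

```bash
cat >> h.py <<'E'
def go(o,target):
    "shift along tool axes from measured pose to world TCP target"
    R=cv2.Rodrigues(np.array(o["tool_rot"],float))[0]
    return (R.T@(np.array(target)-o["tool_pos"])).round(4)
E
python3 - <<'E'
from h import *
import pickle
from station import ctrl
d=pickle.load(open("d0.pkl","rb"));s,t=d["scene"],d["top"]
print("collar", at_z(t,(334.2,181.2),.088),at_z(s,(217,182),.088))
print("rodtop", at_z(t,(337,177),.148),at_z(s,(217,163),.148))
print("stopper",at_z(t,(192.5,154.5),.126)," rim",at_z(s,(272,239.5),.145))
o=ctrl.get_obs();print(cv2.Rodrigues(np.array(o["tool_rot"]))[0].round(3),o["tool_pos"].round(4) if hasattr(o["tool_pos"],'round') else o["tool_pos"])
print(go(o,[o["tool_pos"][0],o["tool_pos"][1],.27]),go(o,[.507,-.153,.27]))
from station import optics
print(np.array(optics.get_image("wrist")["mount"]).round(3))
E
```

```text
collar [ 0.51354907 -0.15131853  0.088     ] [ 0.52114808 -0.14077449  0.088     ]
rodtop [ 0.51492547 -0.15026458  0.148     ] [ 0.51646088 -0.14458893  0.148     ]
stopper [0.58050375 0.23080971 0.126     ]  rim [0.58310429 0.23591119 0.145     ]
[[-0.952  0.307 -0.001]
 [ 0.307  0.952 -0.002]
 [ 0.    -0.002 -1.   ]] [0.1915 0.5943 0.1906]
[ 0.     -0.0002 -0.0794] [-0.5295 -0.6146 -0.0783]
[[-0.001 -0.962 -0.274  0.07 ]
 [ 1.    -0.001 -0.002  0.001]
 [ 0.001 -0.274  0.962 -0.183]
 [ 0.     0.     0.     1.   ]]
```

```bash
python3 -m jog '[[[0,0,-0.08],[0,0,0]],[[0,0,-0.08],[0,0,0]],[[-0.27,-0.3,-0.08],[0,0,0]],[[-0.27,-0.3,-0.08],[0,0,0]],[[-0.27,-0.3,-0.08],[0,0,0]]]' 1 60
python3 - <<'E'
from h import *
from station import ctrl
print(go(ctrl.get_obs(),[.515,-.149,.27]))
E
```

```text
t: 0.65
tool_pos: [0.2532, 0.4566, 0.2717]
tool_rot: [0.486, 3.104, -0.0]
contact_force: [1.3, 0.0, 0.2]
opening: 0.0854
grip_force: 0.0
[-0.4342 -0.4966  0.0018]
```

```bash
python3 -m jog '[[[-0.43,-0.49,0],[0,0,0]],[[-0.43,-0.49,0],[0,0,0]],[[-0.43,-0.49,0],[0,0,0]],[[-0.43,-0.49,0],[0,0,0]],[[-0.43,-0.49,0],[0,0,0]]]' >/dev/null;  python3 - <<'E'
from h import *
from station import ctrl
print(go(ctrl.get_obs(),[.515,-.149,.27]))
E
```

```text
[-0.2698 -0.3079  0.0016]
```

```bash
python3 -m jog '[[[-0.26,-0.3,0],[0,0,0]],[[-0.26,-0.3,0],[0,0,0]],[[-0.26,-0.3,0],[0,0,0]],[[-0.26,-0.3,0],[0,0,0]],[[-0.26,-0.3,0],[0,0,0]]]' >/dev/null;  python3 - <<'E'
from h import *
from station import ctrl
print(go(ctrl.get_obs(),[.515,-.149,.27]))
E
```

```text
[-0.1061 -0.1185  0.0017]
```

```bash
python3 -m jog '[[[-0.09,-0.1,0],[0,0,0]],[[-0.09,-0.1,0],[0,0,0]],[[-0.09,-0.1,0],[0,0,0]],[[-0.09,-0.1,0],[0,0,0]],[[-0.09,-0.1,0],[0,0,0]]]' ;  python3 - <<'E'
from h import *
from station import ctrl,optics
o=ctrl.get_obs();print(go(o,[.515,-.149,.27]))
c=optics.get_image("wrist");cv2.imwrite("pics/w1.png",c["image"])
print(proj(c,[[.515,-.149,.148],[.515,-.149,.088]],o))
import pickle;pickle.dump((o,c),open("w1.pkl","wb"))
E
```

```text
t: 2.15
tool_pos: [0.5049, -0.1245, 0.2711]
tool_rot: [-0.49, -3.102, -0.001]
contact_force: [-0.2, -0.9, 0.4]
opening: 0.0852
grip_force: 0.0
[-0.0172 -0.0202  0.0011]
[[232.36290247 183.1527668 ]
 [235.77421978 168.16856948]]
```

View pics/w1.png

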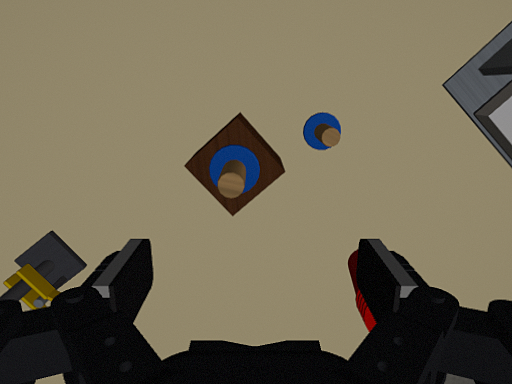

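The picture shows the rod top at (231,184) and its collar at (235,169). That is within 1 px of the prediction, so the rod is at (0.515, -0.149). Now centring and descending.

```bash
python3 -m jog '[[[-0.017,-0.02,0.0],[0,0,0]],[[-0.017,-0.02,0.0],[0,0,0]],[[-0.017,-0.02,0.05],[0,0,0]],[[-0.017,-0.02,0.1],[0,0,0]],[[-0.017,-0.02,0.1],[0,0,0]]]'
python3 - <<'E'
from h import *
from station import ctrl
print(go(ctrl.get_obs(),[.515,-.149,.102]))
E
```

```text
t: 2.7
tool_pos: [0.5092, -0.1444, 0.1627]
tool_rot: [-0.483, -3.088, -0.007]
contact_force: [-1.0, 0.7, -2.0]
opening: 0.0859
grip_force: 0.0
[-0.008  -0.0027  0.0606]
```

```bash
python3 -m jog '[[[0,0,0],[0,0,0]],[[0,0,0],[0,0,0]],[[0,0,0.0],[0,0,0]]]'
python3 - <<'E'
from h import *
from station import ctrl
print(go(ctrl.get_obs(),[.515,-.149,.102]))
E
```

```text
t: 3.0
tool_pos: [0.5174, -0.1492, 0.1761]
tool_rot: [0.486, 3.097, -0.003]
contact_force: [-0.1, 0.3, -0.0]
opening: 0.0853
grip_force: 0.0
[ 0.0029 -0.0005  0.0741]
```

```bash
python3 -m jog '[[[0.003,0,0.03],[0,0,0]],[[0.003,0,0.06],[0,0,0]],[[0.003,0,0.073],[0,0,0]],[[0.003,0,0.073],[0,0,0]],[[0.003,0,0.073],[0,0,0]]]';python3 -m jog '[[[0,0,0],[0,0,0]],[[0,0,0],[0,0,0]],[[0,0,0],[0,0,0]],[[0,0,0],[0,0,0]],[[0,0,0],[0,0,0]]]' 0 70;python3 -m jog '[[[0,0,0],[0,0,0]],[[0,0,0],[0,0,0]],[[0,0,0],[0,0,0]],[[0,0,0],[0,0,0]]]'
```

```text
t: 3.5
tool_pos: [0.5136, -0.1482, 0.1007]
tool_rot: [0.488, 3.101, -0.001]
contact_force: [0.8, -0.2, 0.6]
opening: 0.0851
grip_force: 0.0
t: 4.0
tool_pos: [0.5128, -0.1481, 0.0997]
tool_rot: [0.488, 3.102, -0.002]
contact_force: [-0.8, -1.1, 3.2]
opening: 0.0228
grip_force: 68.4
t: 4.4
tool_pos: [0.5129, -0.1481, 0.0996]
tool_rot: [0.488, 3.102, -0.001]
contact_force: [-0.5, -1.1, 6.0]
opening: 0.0227
grip_force: 68.6
```

```bash
python3 -m jog '[[[0,0,-0.03],[0,0,0]],[[0,0,-0.07],[0,0,0]],[[0,0,-0.12],[0,0,0]],[[0,0,-0.17],[0,0,0]],[[0,0,-0.17],[0,0,0]]]';python3 -m jog '[[[0,0,0],[0,0,0]],[[0,0,0],[0,0,0]]]'
python3 - <<'E'
from h import *
from station import ctrl,optics
o=ctrl.get_obs();print(go(o,[.581,.231,.28]),o["q"])
c=optics.get_image("wrist");cv2.imwrite("pics/w2.png",c["image"])
E
```

```text
t: 4.9
tool_pos: [0.5157, -0.1486, 0.2774]
tool_rot: [0.485, 3.09, -0.004]
contact_force: [0.3, -0.2, 0.2]
opening: 0.0224
grip_force: 68.9
t: 5.1
tool_pos: [0.5114, -0.147, 0.2661]
tool_rot: [-0.487, -3.1, -0.002]
contact_force: [0.1, 0.1, -1.6]
opening: 0.0227
grip_force: 68.8
[ 0.0497  0.3811 -0.0134] [-4.19990431e-01 -2.00785642e-01  1.73077187e+00  3.78199194e-04
  1.61587751e+00 -1.67913559e+00]
```

View pics/w2.png

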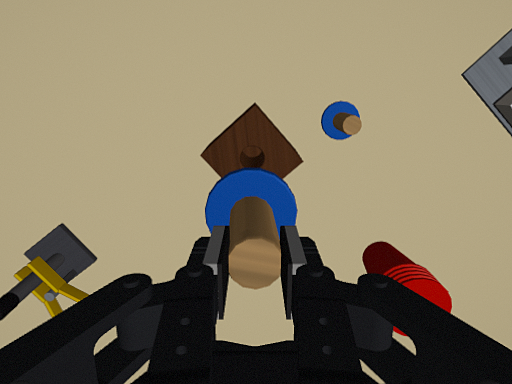

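The rod is held: collar edges at x 205 and 297, collar top edge at y 168, rod top at about (254,263), and the block hole is empty at (252,157). I'll check its pose in the hand against the picture.

Run:
```python
from h import *
from station import ctrl,optics
c=optics.get_image("wrist")
o={"tool_pos":[0,0,0],"tool_rot":[0,0,0]}
a=np.linspace(0,2*np.pi,73)
for z in(.008,.012,.016):
  p=proj(c,np.c_[.028*np.cos(a),.028*np.sin(a),0*a+z],o);print(z,"collar L,R,top",p[:,0].min().round(1),p[:,0].max().round(1),p[:,1].min().round(1))
  p=proj(c,np.c_[.013*np.cos(a),.013*np.sin(a),0*a+z-.06],o);print("  end L,R,bottom",p[:,0].min().round(1),p[:,0].max().round(1),p[:,1].max().round(1))
im=c["image"].astype(int);b=(im[...,0]>100)&(im[...,2]<60)
ys,xs=np.nonzero(b&(np.arange(384)[:,None]>150)&(np.arange(512)<310));print(xs.min(),xs.max(),ys.min())
```

```text
0.008 collar L,R,top 206.4 301.5 161.8
  end L,R,bottom 222.7 284.5 284.7
0.012 collar L,R,top 207.3 300.6 160.3
  end L,R,bottom 223.6 283.7 279.6
0.016 collar L,R,top 208.2 299.8 158.9
  end L,R,bottom 224.4 283.0 274.8
205 296 170
```

```bash
python3 -m jog '[[[0.01,0.03,-0.013],[0,0,0]],[[0.02,0.08,-0.013],[0,0,0]],[[0.025,0.13,-0.013],[0,0,0]],[[0.03,0.18,-0.013],[0,0,0]],[[0.03,0.22,-0.013],[0,0,0]]]'>/dev/null;python3 -m jog '[[[0.01,0.04,0],[0,0,0]],[[0.015,0.08,0],[0,0,0]],[[0.02,0.12,0],[0,0,0]],[[0.024,0.145,0],[0,0,0]],[[0.024,0.16,0],[0,0,0]]]'>/dev/null;python3 -m jog '[[[0,0,0],[0,0,0]],[[0,0,0],[0,0,0]],[[0,0,0],[0,0,0]],[[0,0,0],[0,0,0]]]'
python3 - <<'E'
from h import *
from station import ctrl,optics
import pickle
o=ctrl.get_obs();print(go(o,[.581,.231,.28]))
d={n:optics.get_image(n) for n in("wrist","scene","top")}
pickle.dump((o,d),open("w3.pkl","wb"))
r=lambda im,x,y,w,h,k:cv2.resize(im[y:y+h,x:x+w],None,fx=k,fy=k,interpolation=cv2.INTER_CUBIC)
A=r(d["scene"]["image"],210,130,120,150,4);B=r(d["top"]["image"],150,110,80,75,4)
C=cv2.resize(d["wrist"]["image"],(320,240))
cv2.imwrite("pics/w3.png",np.hstack([A,np.vstack([B,cv2.resize(d["wrist"]["image"],(320,300))])]))
E
```

```text
t: 6.6
tool_pos: [0.5777, 0.2294, 0.2819]
tool_rot: [0.49, 3.103, -0.0]
contact_force: [-0.3, 0.5, -1.3]
opening: 0.0222
grip_force: 69.0
[-0.0027  0.0025  0.0019]
```

View pics/w3.png

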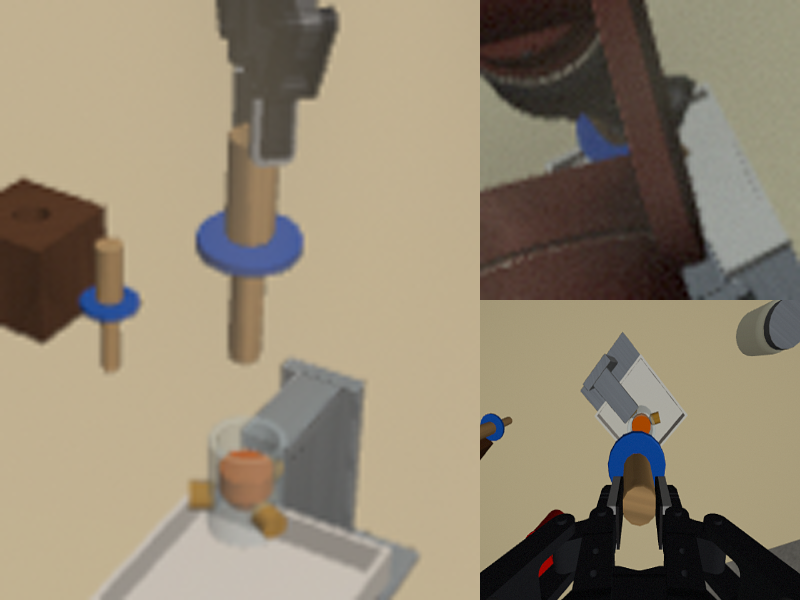

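Scene crop: the rod hangs upright, shank end at about scene (271,219), rim centre at about (272,239). The wrist view shows the stopper just ahead of the collar. Now comparing the rod axis with the sleeve axis numerically.

Run:
```python
from h import *
import pickle
o,d=pickle.load(open("w3.pkl","rb"));s,w=d["scene"],d["wrist"]
T=np.array(o["tool_pos"]);R=cv2.Rodrigues(np.array(o["tool_rot"]))[0]
gz=T[2]+.019-.0025  # grip centre z from grasp (TCP .0997 vs grip .118)
for dx,dy in[(0,0),(-.004,-.001),(-.006,-.002)]:
  W=lambda z:T+R@np.r_[dx,dy,0]+[0,0,z-T[2]]
  print(dx,dy,W(0)[:2].round(4),"scene end,collar",proj(s,[W(gz-.108),W(gz-.03)]).round(1).tolist(),"wrist collar,top",proj(w,[W(gz-.03),W(gz+.03)],o).round(1).tolist())
sl=[.5805,.2308]
print("sleeve pred scene rim, stop top",proj(s,[[*sl,.145],[*sl,.126]]).round(1).tolist(),"wrist",proj(w,[[*sl,.126],[*sl,.145]],o).round(1).tolist())
h=cv2.cvtColor(w["image"],cv2.COLOR_BGR2HSV);m=(h[...,0]>5)&(h[...,0]<12)&(h[...,1]>190)&(h[...,2]>120)
m[:100]=0;m[200:]=0;n,l,st,ce=cv2.connectedComponentsWithStats(m.astype(np.uint8))
print([(st[i].tolist(),ce[i].round(1).tolist()) for i in range(1,n) if st[i][4]>40])
im=s["image"].astype(int);b=(im[...,0]>120)&(im[...,2]<90);b[:,:255]=0;b[:,300:]=0;ys,xs=np.nonzero(b);print("scene collar",xs.min(),xs.max(),ys.min(),ys.max())
```

```text
0 0 [0.5777 0.2294] scene end,collar [[273.0, 220.2], [274.0, 189.0]] wrist collar,top [[254.0, 205.2], [253.6, 251.4]]
-0.004 -0.001 [0.5811 0.2272] scene end,collar [[271.0, 220.2], [272.0, 189.0]] wrist collar,top [[252.3, 211.4], [251.4, 259.6]]
-0.006 -0.002 [0.5827 0.2257] scene end,collar [[270.0, 220.1], [270.9, 188.9]] wrist collar,top [[250.7, 214.5], [249.1, 263.7]]
sleeve pred scene rim, stop top [[271.7, 237.9], [271.4, 244.8]] wrist [[256.5, 159.6], [256.6, 163.8]]
[]
scene collar 257 284 42 198
```

The rod axis is at about (0.581, 0.227) and the sleeve at about (0.5805, 0.231). I'll shift 3 mm and descend gently to just above the stopper.

```bash
python3 -m jog '[[[0.001,0.003,0.005],[0,0,0]],[[0.001,0.003,0.015],[0,0,0]],[[0.001,0.003,0.025],[0,0,0]],[[0.001,0.003,0.035],[0,0,0]],[[0.001,0.003,0.035],[0,0,0]]]';python3 -m jog '[[[0,0,0.005],[0,0,0]],[[0,0,0.01],[0,0,0]],[[0,0,0.015],[0,0,0]],[[0,0,0.02],[0,0,0]],[[0,0,0.02],[0,0,0]]]'
python3 - <<'E'
from h import *
from station import ctrl,optics
s=optics.get_image("scene")
cv2.imwrite("pics/s4.png",cv2.resize(s["image"][160:285,210:330],None,fx=4.8,fy=4.8,interpolation=cv2.INTER_CUBIC))
E
```

```text
t: 7.25
tool_pos: [0.5762, 0.2334, 0.2436]
tool_rot: [-0.487, -3.099, 0.003]
contact_force: [0.2, -0.2, -0.4]
opening: 0.0226
grip_force: 69.0
t: 7.75
tool_pos: [0.5771, 0.2336, 0.2256]
tool_rot: [-0.488, -3.102, 0.001]
contact_force: [0.2, -0.2, -1.6]
opening: 0.0224
grip_force: 69.0
```

View pics/s4.png

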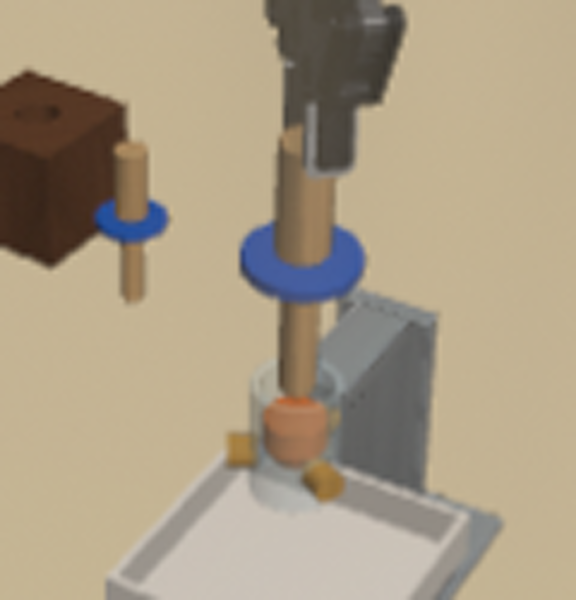

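The shank end is inside the rim and centred over the stopper, at about (298,392) in the crop. Pushing now.

```bash
python3 -m jog '[[[0,0,0.007],[0,0,0]],[[0,0,0.014],[0,0,0]],[[0,0,0.021],[0,0,0]],[[0,0,0.027],[0,0,0]],[[0,0,0.027],[0,0,0]]]';python3 -m jog '[[[0,0,0.007],[0,0,0]],[[0,0,0.014],[0,0,0]],[[0,0,0.021],[0,0,0]],[[0,0,0.024],[0,0,0]],[[0,0,0.024],[0,0,0]]]'
```

```text
t: 8.3
tool_pos: [0.5772, 0.2336, 0.199]
tool_rot: [-0.488, -3.103, 0.0]
contact_force: [-0.9, -0.1, -0.6]
opening: 0.0224
grip_force: 69.0
t: 8.8
tool_pos: [0.5768, 0.2336, 0.1743]
tool_rot: [-0.487, -3.101, 0.001]
contact_force: [-0.2, -0.4, -1.5]
opening: 0.0225
grip_force: 69.0
```

```bash
python3 -m jog '[[[0,0,0.003],[0,0,0]],[[0,0,0.006],[0,0,0]],[[0,0,0.006],[0,0,0]]]';python3 -m jog '[[[0,0,0.001],[0,0,0]],[[0,0,0.001],[0,0,0]]]';python3 -m jog '[[[0,0,0.001],[0,0,0]],[[0,0,0.001],[0,0,0]]]'
python3 - <<'E'
from h import *
from station import ctrl,optics
s=optics.get_image("scene")
cv2.imwrite("pics/s5.png",cv2.resize(s["image"][180:305,210:330],None,fx=4.8,fy=4.8,interpolation=cv2.INTER_CUBIC))
E
```

```text
t: 9.1
tool_pos: [0.5773, 0.2337, 0.1693]
tool_rot: [-0.488, -3.103, 0.0]
contact_force: [-0.7, -0.2, -0.8]
opening: 0.0221
grip_force: 69.0
t: 9.3
tool_pos: [0.5775, 0.2338, 0.1688]
tool_rot: [0.488, 3.103, 0.0]
contact_force: [-0.4, 0.3, -0.6]
opening: 0.0225
grip_force: 69.0
t: 9.5
tool_pos: [0.5775, 0.2338, 0.1678]
tool_rot: [-0.488, -3.103, 0.0]
contact_force: [0.3, 0.0, -0.4]
opening: 0.0226
grip_force: 69.0
```

View pics/s5.png

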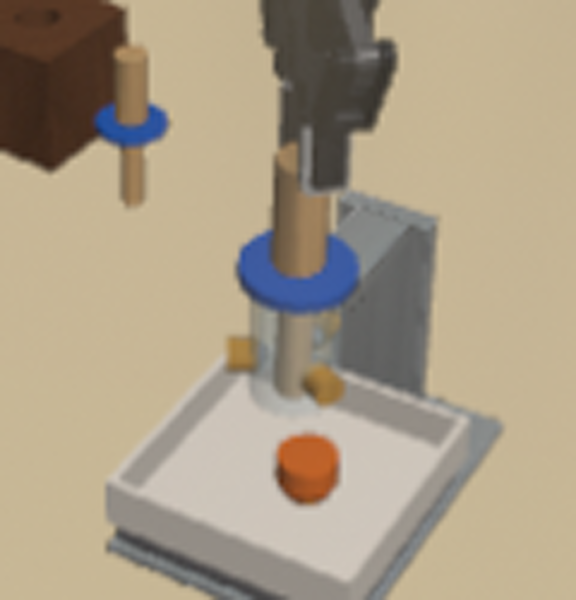

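The stopper stands in the tray at crop (307,467), and the collar is just above the rim. I'll lower the last few millimetres by force.

```bash
python3 -m jog '[[[0,0,0.001],[0,0,0]],[[0,0,0.001],[0,0,0]]]';python3 -m jog '[[[0,0,0.001],[0,0,0]],[[0,0,0.001],[0,0,0]]]'
```

```text
t: 9.75
tool_pos: [0.5774, 0.2337, 0.1666]
tool_rot: [-0.488, -3.103, 0.0]
contact_force: [0.3, 0.6, -1.2]
opening: 0.0225
grip_force: 69.0
t: 9.95
tool_pos: [0.5774, 0.2337, 0.1656]
tool_rot: [-0.488, -3.103, 0.0]
contact_force: [0.5, -0.7, -1.4]
opening: 0.0226
grip_force: 69.0
```

```bash
for i in 1; do python3 -m jog '[[[0,0,0.001],[0,0,0]],[[0,0,0.001],[0,0,0]]]'|grep -E 'pos|cont'; done; python3 -m jog '[[[0,0,0.001],[0,0,0]],[[0,0,0.001],[0,0,0]]]'|grep -E 'pos|cont'
```

```text
tool_pos: [0.5776, 0.2338, 0.1648]
contact_force: [0.4, -0.2, -1.3]
tool_pos: [0.5779, 0.2337, 0.1646]
contact_force: [-0.9, -0.6, 2.7]
```

Contact felt, with Fz up about 4 N. Releasing.

```bash
python3 -m jog '[[[0,0,0],[0,0,0]],[[0,0,0],[0,0,0]],[[0,0,0],[0,0,0]],[[0,0,0],[0,0,0]],[[0,0,0],[0,0,0]]]' 1 20;python3 -m jog '[[[0,0,-0.01],[0,0,0]],[[0,0,-0.03],[0,0,0]],[[0,0,-0.06],[0,0,0]],[[0,0,-0.1],[0,0,0]],[[0,0,-0.14],[0,0,0]]]';python3 -m jog '[[[0,0,0],[0,0,0]],[[0,0,0],[0,0,0]],[[0,0,0],[0,0,0]],[[0,0,0],[0,0,0]],[[0,0,0],[0,0,0]]]'
python3 - <<'E'
from h import *
from station import ctrl,optics
s=optics.get_image("scene")
cv2.imwrite("pics/s6.png",cv2.resize(s["image"][150:384,210:400],None,fx=2.5,fy=2.5,interpolation=cv2.INTER_CUBIC))
E
```

```text
t: 10.85
tool_pos: [0.5775, 0.2338, 0.1637]
tool_rot: [-0.488, -3.103, 0.0]
contact_force: [0.1, 0.2, -0.0]
opening: 0.0852
grip_force: 0.0
t: 11.35
tool_pos: [0.5772, 0.2337, 0.3056]
tool_rot: [-0.488, -3.103, 0.0]
contact_force: [0.0, -0.1, 0.4]
opening: 0.0854
grip_force: 0.0
t: 11.85
tool_pos: [0.5769, 0.2336, 0.3019]
tool_rot: [-0.487, -3.101, 0.002]
contact_force: [0.4, 0.1, -0.4]
opening: 0.0852
grip_force: 0.0
```

View pics/s6.png

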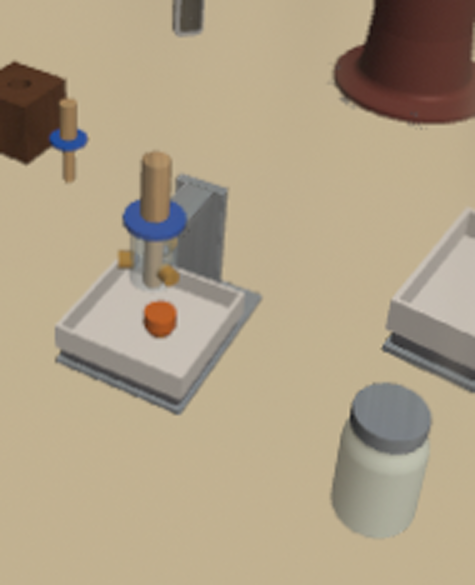

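The rod hangs upright with its collar on the rim at (155,218), the stopper is in the tray at (160,318), and the jar stands where it was. The gripper is well clear, so I'm handing in.

```bash
python3 -c "
from station import job
print(job.finish_job())"
```

```text
the job is handed in; nothing more can be done
None
```

I handed the job in at about 12 s: the stopper is out of the sleeve and in the tray, the rod hangs by its collar on the sleeve's rim, and the jar was not touched.

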